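# Hang the tape roll on its slanted peg

### The arm

A 6-joint arm with a two-finger parallel gripper is mounted at the origin on a cart in front of the work surface, level with it; the furniture and walls round the work are solid. World frame = base frame: x ahead of the robot, y to its left, z up, the work surface at z = 0. Lengths are in m, angles in rad, forces in N, time in s.
With the tool pointing down it reaches from about 0.325 to 0.9 m from the base axis. Payload 6.1 kg.
Tool frame: the origin (TCP) lies at the very end of the fingers, on their centre line; the grasp point (between the pads) lies 19 mm behind it; z points along the fingers, y is the line along which they close (so a half turn about z gives the same grasp; the last joint's range is limited). The gripper opens to 85 mm and grips with 20 to 120 N. Pads are 22 mm wide; open, the fingers measure 114 mm over their backs; the gripper's body (76 mm by 85 mm) begins 54 mm behind the grasp point. The pads swing forward as they close: fully open they stand 13 mm farther back than shut.
Start: joints at [1.14, 0.22, 1.526, -0, 1.395, -0.126], TCP at [0.188, 0.596, 0.231] pointing down, gripper open.
Joint ranges: [-2.98, 2.98], [-0.91, 2.08], [0.09, 2.57], [-1.24, 4.39], [0.2, 2.65], [-2.68, 2.68]. Speed limits (rad/s): [2.57, 2.57, 3.01, 3.14, 3.14, 3.14].

### API

Orientations are given as a rotation vector (axis times angle).
In Python, from workcell import r, vision, job gives the robot as it stands.
- The arm moves only by the tool move_arm, never from a script. Its argument "steps" is text: rows parted by semicolons, each of 5 numbers parted by spaces: the gripper command: -1 is fully open, 1 is shut, values between are in proportion, then the shift along the tool's x, y, z in m, then the turn about the tool's z in degrees. A call has 1 to 12 rows; each row is the pose to reach, as a shift and turn from the pose commanded when the call began, along the tool's axes at that moment; what a row does not reach only later rows make up. A row lasts 1/12 s, in which the tool goes at most 41.7 mm and 7.16 degrees, less where a joint would pass 70% of its speed; a pose out of reach is approached as far as the arm can. A call with a gripper value outside its range is refused whole. The fingers move at their own pace and stop on an object; the grip force is fixed at half the most. Time passes only in rows, so rows that repeat a pose let the fingers close. It gives the time, the measured TCP pose, the force, the opening and the grip force at its end, in the units of the state.
- r.observe(): the state, without advancing time (a new reading comes with each control period).
- vision.grab_frame(name): name is "scene" or "top" or "wrist"; returns (picture, depth): 480x640x3 uint8, blue, green, red; 480x640 float32, m along the optical axis (not along the pixel's ray), 0 where there is no reading.
- vision.camera_params(name): a dict with "camera_matrix" (3x3 intrinsics, pixels), "k1" (the pictures are not rectified: a ray, as slopes to the right and down, at radius r is drawn at 1 + k1 r^2 times it, then the intrinsics apply), "origin" and "orientation" of the camera in the world; the wrist camera has in their place "hand_eye" (4x4, takes a point from camera to tool coordinates, whose origin is the TCP and whose axes are the flange's). Camera axes: x right, y up, looking along -z (the intrinsics and any distortion apply to the point x, -y, -z); pixel columns grow to the right and rows downward; lengths in m; the calibration is good to about 2 mm. A picture is of the moment at which its call begins: read the wrist's pose just before it. camera_params takes no time and is no camera call.
- job.finish_job(): hands the job in; it is judged then, once.
The state is a dict: "time": time; "qpos": joint angles; "qvel": joint speeds; "effort": joint torques, N m; "eef_pos": TCP position; "ee_rot": TCP orientation; "force": force on the tool from outside, world axes, zero at the start; "moment": the same for the moment, N m; "opening": finger opening in m; "grasp_force": force on a finger pad.
Only numpy, scipy, OpenCV 4.12 (cv2) and the standard library are available. Lean on these libraries where they do the work, as an engineer would, in place of code of your own. Each camera call takes 0.05 s, during which the arm holds its last target. There are 200 camera calls.

### The job

Put the blue roll of tape away on the tape stand: thread its hole over the orange tip of the slanted peg, slide it down along the peg until it lies flat against the black collar, and only then let go (do not let it drop down the peg). Leave the green roll and the other things on the desk where they are.

Things in the scene. Friction and masses are not known exactly. Their poses are not given: they have to be found in the camera images.
- blue_roll: Roll of blue tape, loose, lying flat on the desk: a ring of outer diameter 56 mm, 30 mm wide, with a round hole of 26 mm diameter right through (cardboard core). Rigid, about 80 g. Origin: centre of its lower face as it lies at the start, z along its axis (up at the start).
- blue_roll_center (a point): The middle of the blue roll, on its axis, 15 mm from each flat face.
- green_roll: Roll of green tape of the same shape and size, also lying flat on the desk; it stays where it is. Origin: centre of its lower face. The blue and green rolls may change places.
- peg: Fixed slanted peg of the stand: 12 mm steel pin, rounded orange tip 13 mm across, 55 mm long from the face of a black collar (disc, 44 mm diameter, 6 mm thick). Origin: centre of the collar's face, 100 mm above the desk. z points from collar to tip, leaning 0.65 rad (37 deg) from vertical roughly towards the robot; y is level. A seated roll's middle is 15 mm along z.
- stand: The tape stand, fixed: a round dark steel foot, 100 mm in diameter and up to 32 mm high, with a bent 16 mm steel neck that carries the collar and the peg. Origin: centre of the foot's underside, on the desk; straight below the origin of the peg.
- mug: White spotted mug, 93 mm high, about 80 mm across without its handle, loose; it stays where it is. Origin: on its underside.
- tin: Closed teal tin with a lid, 87 x 113 x 32 mm, loose; it stays where it is. Origin: on its underside.
- stamp_1: Wooden rubber stamp, 32 x 50 mm, 66 mm high, loose; it stays where it is. Origin: on its underside.
- eraser_1: Blue and white eraser, 23 x 52 x 13 mm, loose; it stays where it is. Origin: on its underside.
- glue: White glue bottle with an orange cap, 31 x 41 mm, 108 mm high, loose; it stays where it is. Origin: on its underside.

How it is judged:
By the outcome, as a careful person would: the job done as asked, in the order asked, and still so for the second after the job is handed in, with the robot touching nothing.
It also fails if it takes over 40 s, if anything falls off the work surface, if the arm or the gripper's body presses on something with over 40 N, if the wrist force passes 120 N, or if a joint passes its speed limit or range.

## Working session

There is one attempt and no reset: what is moved stays moved. The work goes in short steps, Python scripts to look and compute and a tool call to move; the robot and the scene stay as the last step left them, time stands still between calls to the robot, and variables do not carry over. Pictures are saved under pics/ and viewed, at most 10 in all, crops included, and the job is handed in when it is done.

Besides the shell and the picture viewer there is one more tool, called by a JSON object that holds its "op" and its "data", one argument or row to a line. move_arm: Moves the arm, as the interface text tells. Its arguments: {"type":"object","properties":{"steps":{"type":"string"}},"required":["steps"]}

```bash
mkdir -p pics; ls; cat > h.py <<'E'
import numpy as np, cv2
from scipy.spatial.transform import Rotation as R
from workcell import r, vision, job
def cam(n):
    p=vision.camera_params(n); return p
def rot(o):
    o=np.array(o,float)
    if o.shape==(3,3): return o
    return R.from_rotvec(o).as_matrix() if o.size==3 else R.from_quat(o).as_matrix()
def pose(n):
    p=cam(n)
    if 'hand_eye' in p:
        s=r.observe(); T=np.eye(4); T[:3,:3]=rot(s['ee_rot']); T[:3,3]=s['eef_pos']
        return T@np.array(p['hand_eye'])
    T=np.eye(4); T[:3,:3]=rot(p['orientation']); T[:3,3]=p['origin']; return T
def unproj(n,uv,d,T=None):
    p=cam(n); K=np.array(p['camera_matrix']); T=pose(n) if T is None else T
    uv=np.atleast_2d(np.array(uv,float)); d=np.atleast_1d(d)
    xy=cv2.undistortPoints(uv[:,None],K,np.array([p['k1'],0,0,0.]))[:,0]
    P=np.c_[xy[:,0]*d,-xy[:,1]*d,-d]
    return P@T[:3,:3].T+T[:3,3]
def cloud(n,dep,T=None):
    v,u=np.nonzero(dep>0); return np.c_[u,v],unproj(n,np.c_[u,v],dep[v,u],T)
E
python3 - <<'E'
from h import *
for n in ('scene','top','wrist'):
    print(n,cam(n))
print(r.observe())
for n in ('scene','top'):
    im,d=vision.grab_frame(n); cv2.imwrite(f'pics/{n}0.png',im); np.save(f'{n}0.npy',d)
E
```

```text
pics
scene {'camera_matrix': array([[492.78737581,   0.        , 313.89687992],
       [  0.        , 492.78737581, 240.3593153 ],
       [  0.        ,   0.        ,   1.        ]]), 'k1': 0.025669509875241078, 'origin': array([-0.04345948, -0.93015102,  0.74402442]), 'orientation': array([ 1.02049384, -0.29684687, -0.50574017])}
top {'camera_matrix': array([[490.70468631,   0.        , 317.75739464],
       [  0.        , 490.70468631, 245.13910826],
       [  0.        ,   0.        ,   1.        ]]), 'k1': -0.11150155070379848, 'origin': array([0.30416208, 0.00401754, 1.3572    ]), 'orientation': array([ 0.14282016, -0.13625103, -1.57410408])}
wrist {'camera_matrix': array([[408.96562548,   0.        , 321.09224292],
       [  0.        , 408.96562548, 240.96509353],
       [  0.        ,   0.        ,   1.        ]]), 'k1': -0.04913547744579763, 'hand_eye': array([[-1.15042083e-03,  9.52189231e-01,  3.05506703e-01,
         7.88723963e-02],
       [ 9.99999315e-01,  1.16143185e-03,  1.45715777e-04,
         2.78716443e-04],
       [-2.16076221e-04,  3.05506661e-01, -9.52189914e-01,
        -1.42614033e-01],
       [ 0.00000000e+00,  0.00000000e+00,  0.00000000e+00,
         1.00000000e+00]])}
{'time': 0.0, 'qpos': array([ 1.13989635e+00,  2.21220269e-01,  1.52757803e+00,  1.36659203e-05,
        1.39469805e+00, -1.26106969e-01]), 'qvel': array([ 0.00089702, -0.00046061, -0.00135955,  0.00060577,  0.00101978,
       -0.00019652]), 'effort': array([ 2.31285139e-04, -4.96887910e+01, -3.89402461e+01, -8.46321950e-05,
        1.08043168e-02,  5.05361982e-05]), 'eef_pos': array([0.18731617, 0.59565447, 0.23022037]), 'ee_rot': array([-4.76838800e-01, -3.10465000e+00,  2.86879448e-03]), 'force': array([0.15950996, 0.71722337, 1.18384973]), 'moment': array([ 0.04742908, -0.01593214,  0.00016022]), 'grasp_force': 0.0, 'opening': 0.08536126896951196}
```

View pics/top0.png

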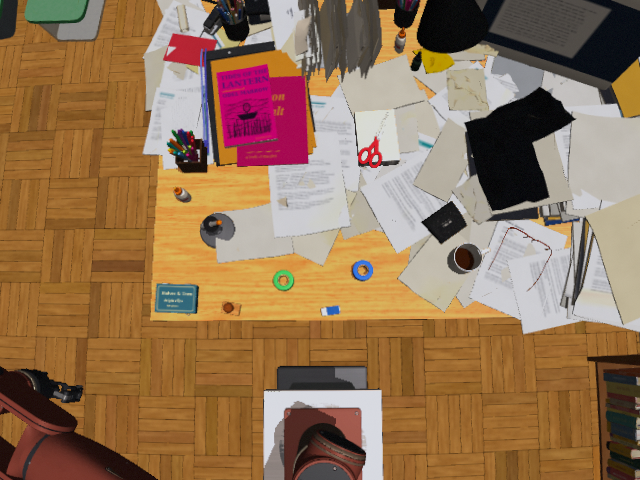

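View pics/scene0.png

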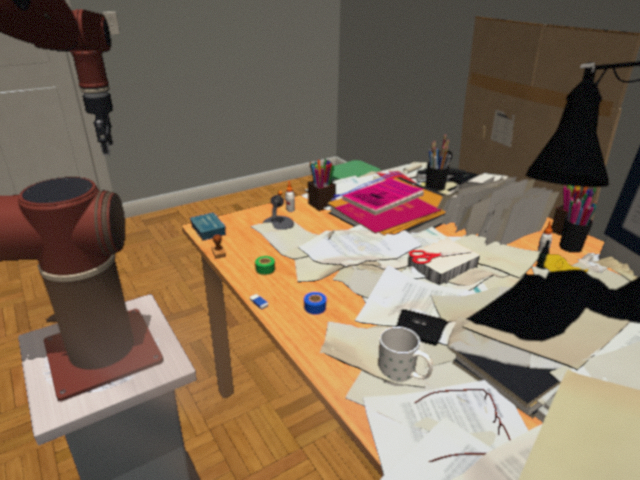

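The top view shows the blue roll at (362,270), the green roll at (283,280), and the stand at (216,229) with its orange tip near (214,224). The scene view agrees, with blue at (315,303), green at (265,264) and the stand at (280,215).

```bash
python3 - <<'E'
from h import *
im=cv2.imread('pics/top0.png'); d=np.load('top0.npy')
uv,P=cloud('top',d)
for nm,(u,v),rad in (('blue',(362,270),16),('green',(283,280),16)):
    m=(np.hypot(uv[:,0]-u,uv[:,1]-v)<rad)&(P[:,2]>.02)
    q=P[m]; print(nm,m.sum(),np.median(q[:,2]),(q[:,:2].min(0)+q[:,:2].max(0))/2,np.ptp(q[:,:2],axis=0), cv2.minEnclosingCircle(q[:,:2].astype(np.float32)))
m=(np.hypot(uv[:,0]-216,uv[:,1]-229)<25)
for a,b in((.008,.06),(.06,.1),(.1,.13),(.13,.2)):
    q=P[m&(P[:,2]>a)&(P[:,2]<b)]; print(a,len(q),q.mean(0) if len(q) else 0,np.ptp(q,axis=0) if len(q) else 0)
print(unproj('top',[[216,229]],[1.3]))
for n,uvs in(('edge bottom',(250,319)),('edge left',(152,250))): print(n,unproj('top',[uvs],[d[uvs[1]-3,uvs[0]+4]]))
a=cv2.resize(im[190:270,170:260],None,fx=6,fy=6,interpolation=cv2.INTER_CUBIC)
s=cv2.imread('pics/scene0.png')[180:240,240:320]; s=cv2.resize(s,None,fx=5,fy=6)
c=np.zeros((480,540+400,3),np.uint8); c[:,:540]=a; c[:360,540:]=s; cv2.imwrite('pics/c1.png',cv2.resize(c,(800,409)))
E
```

```text
blue 264 0.029894282062817634 [ 0.47220512 -0.11164017] [0.0551753  0.05478051] ((0.47238609194755554, -0.11246165633201599), 0.028384653851389885)
green 271 0.02988354935449511 [0.44716211 0.10414721] [0.05512745 0.05452919] ((0.4468679428100586, 0.10463473945856094), 0.028206242248415947)
0.008 1117 [0.58195974 0.27221045 0.02753071] [0.12646257 0.12830027 0.05095268]
0.06 79 [0.58653162 0.29089015 0.08964119] [0.04373379 0.05533981 0.03854545]
0.1 121 [0.58894859 0.29440835 0.10842908] [0.04098575 0.03822033 0.02872355]
0.13 33 [0.58382927 0.26316315 0.14029259] [0.01206209 0.02178015 0.01810683]
[[0.57803829 0.27908726 0.08654043]]
edge bottom [[0.34275739 0.19638475 0.00213037]]
edge left [[0.53734802 0.48044308 0.00096763]]
```

View pics/c1.png

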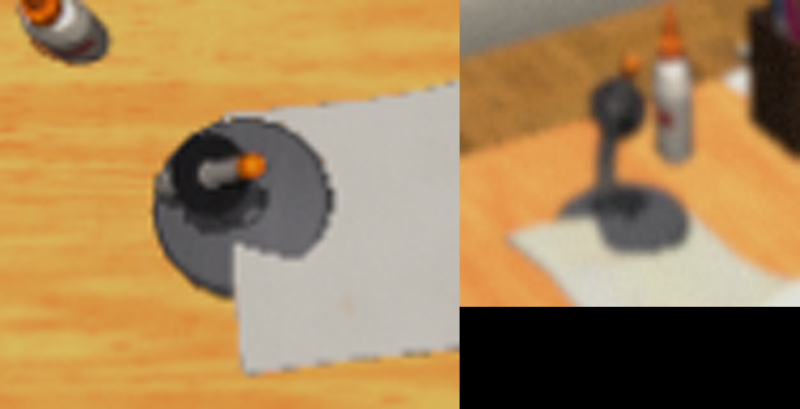

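The crop shows the stand from above, with the peg leaning mostly towards −y. I'll bring the wrist camera over for a close measurement.

{"op": "move_arm", "data": {
  "steps": "-1 -0.25 -0.11 0 36; -1 -0.494 -0.228 0 72;-1 -0.494 -0.228 0 72;-1 -0.494 -0.228 0 72;-1 -0.494 -0.228 0 72;-1 -0.494 -0.228 0 72;-1 -0.494 -0.228 0 72;-1 -0.494 -0.228 0 72;-1 -0.494 -0.228 0 72;-1 -0.494 -0.228 0 72;-1 -0.494 -0.228 0 72;-1 -0.494 -0.228 0 72"
}}

```text
time: 1.1
eef_pos: [0.5587, 0.2584, 0.2308]
ee_rot: [-2.212, -2.23, 0.001]
force: [-0.2, 1.3, 1.1]
opening: 0.0857
grasp_force: 0.0
```

{"op": "move_arm", "data": {
  "steps": "-1 0 0 0 0;-1 0 0 0 0;-1 0 0 0 0;-1 0 0 0 0"
}}

```text
time: 1.43
eef_pos: [0.5567, 0.261, 0.2309]
ee_rot: [-2.209, -2.233, 0.001]
force: [-0.6, 0.3, -0.8]
opening: 0.0856
grasp_force: 0.0
```

```bash
python3 - <<'E'
from h import *
s=r.observe(); T=pose('wrist'); print(s['eef_pos'],s['ee_rot'])
im,d=vision.grab_frame('wrist'); cv2.imwrite('pics/w1.png',im); np.save('w1.npy',d); np.save('w1T.npy',T)
E
```

```text
[0.55673995 0.2610032  0.23090572] [-2.20913084e+00 -2.23252878e+00  1.11456114e-03]
```

View pics/w1.png

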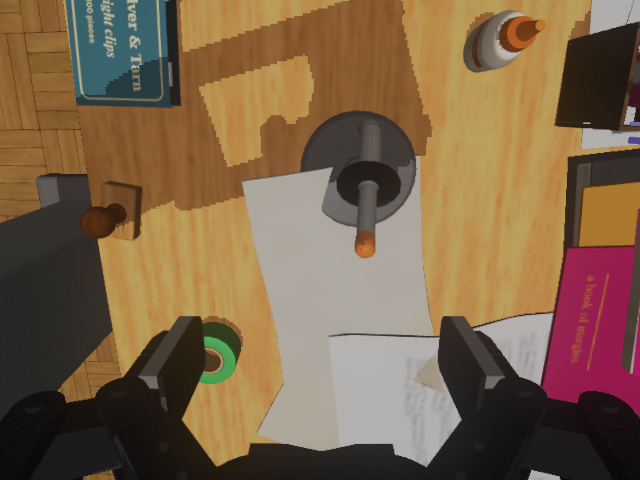

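The wrist view shows the collar at (368,185) and the peg running to its orange tip at (365,245), seen clearly. Next I'll fit the peg axis from the depth.

```bash
python3 - <<'E'
from h import *
from scipy.optimize import least_squares
d=np.load('w1.npy');T=np.load('w1T.npy')
uv,P=cloud('wrist',d,T)
m=(abs(uv[:,0]-366)<17)&(uv[:,1]>188)&(uv[:,1]<262)&(P[:,2]>.095)
Q=P[m]; print(len(Q),Q.min(0),Q.max(0))
def ax(p): 
    z=np.array([np.sin(p[3])*np.cos(p[2]),np.sin(p[3])*np.sin(p[2]),np.cos(p[3])]); return np.array([p[0],p[1],.1]),z
def f(p,Q):
    o,z=ax(p); w=Q-o; t=w@z; return (np.linalg.norm(w-np.outer(t,z),axis=1)-.006)
for fixed in (1,0):
  q=Q.copy(); p=[.59,.29,-1.6,.65]
  for k in range(4):
    g=(lambda a:f([*a,.65],q)) if fixed else (lambda a:f(a,q))
    res=least_squares(g,p[:3] if fixed else p,loss='soft_l1',f_scale=.001)
    p=[*res.x,.65] if fixed else list(res.x)
    o,z=ax(p); t=(Q-o)@z; q=Q[(t>.008)&(t<.05)&(abs(f(p,Q))<.003)]
  print(p,len(q),np.std(f(p,q)),'tmax',np.percentile(t[abs(f(p,Q))<.009],[99,100]),'tip',o+.055*z)
# collar circle
m=(np.hypot(uv[:,0]-368,(uv[:,1]-182))<40)&(P[:,2]>.075)&(P[:,2]<.125)
C=P[m]; t=(C-o)@z; k=abs(t)<.002; print('collar',k.sum(),np.median(t),C[k].mean(0),cv2.minEnclosingCircle(C[k][:,:2].astype(np.float32)),np.median(t[abs(t)<.006]))
print(o,z)
E
```

```text
1399 [0.57539537 0.25472374 0.09514384] [0.59792429 0.29097286 0.14710085]
[np.float64(0.5878379561763815), np.float64(0.290444549348169), np.float64(-1.7486821098470646), 0.65] 976 0.00048812761641943935 tmax [0.05483216 0.05548678] tip [0.58194816 0.25768454 0.14378461]
[np.float64(0.5875732910119301), np.float64(0.28968951859856074), np.float64(-1.741090980991221), np.float64(0.628843173258338)] 981 0.0004432293237508468 tmax [0.05434453 0.05501733] tip [0.58209059 0.25780596 0.14447897]
collar 1920 -0.0001057129905341734 [0.58723552 0.29405447 0.10288586] ((0.587276041507721, 0.2905343770980835), 0.021592941135168076) -0.00013430312865830458
[0.58757329 0.28968952 0.1       ] [-0.0996855  -0.57970109  0.80870851]
```

{"op": "move_arm", "data": {
  "steps": "-1 -0.2 -0.04 0.02 5; -1 -0.422 -0.089 0.05 10.6;-1 -0.422 -0.089 0.05 10.6;-1 -0.422 -0.089 0.05 10.6;-1 -0.422 -0.089 0.05 10.6;-1 -0.422 -0.089 0.05 10.6;-1 -0.422 -0.089 0.05 10.6;-1 -0.422 -0.089 0.05 10.6;-1 -0.422 -0.089 0.05 10.6;-1 -0.422 -0.089 0.05 10.6;-1 -0.422 -0.089 0.05 10.6;-1 -0.422 -0.089 0.05 10.6"
}}

```text
time: 2.48
eef_pos: [0.4717, -0.1649, 0.181]
ee_rot: [2.41, 2.015, -0.002]
force: [-0.2, 0.6, 0.2]
opening: 0.0853
grasp_force: 0.0
```

{"op": "move_arm", "data": {
  "steps": "-0.5 0 0 0 0;-0.5 0 0 0 0;-0.5 0 0 0 0;-0.5 0 0 0 0"
}}

```text
time: 2.82
eef_pos: [0.4732, -0.1612, 0.1815]
ee_rot: [2.405, 2.021, 0.001]
force: [0.6, -0.4, 0.5]
opening: 0.0641
grasp_force: 0.0
```

```bash
python3 - <<'E'
from h import *
s=r.observe(); T=pose('wrist'); print(s['time'],s['eef_pos'],s['ee_rot'],s['opening'],s['qpos'])
im,d=vision.grab_frame('wrist'); cv2.imwrite('pics/w2.png',im); np.save('w2.npy',d)
uv,P=cloud('wrist',d,T)
m=(np.hypot(P[:,0]-.472,P[:,1]+.112)<.04)&(abs(P[:,2]-.03)<.003)
q=P[m][:,:2].astype(np.float32)
c=cv2.minEnclosingCircle(q);print(len(q),c,np.median(P[m][:,2]))
A=rot(s['ee_rot']); print('delta in tool',A.T@(np.array([*c[0],.015])-s['eef_pos']))
E
```

```text
2.8167 [ 0.47322753 -0.1611682   0.18153129] [2.40496927e+00 2.02093975e+00 5.45912533e-04] 0.0641418250886386 [-4.86287703e-01 -3.94335288e-02  1.90046671e+00  2.40552916e-04
  1.28020319e+00 -3.13253122e-01]
3778 ((0.4714847803115845, -0.11267305165529251), 0.028058122843503952) 0.02994150386554134
delta in tool [ 0.04745198 -0.0101378   0.16653234]
```

View pics/w2.png

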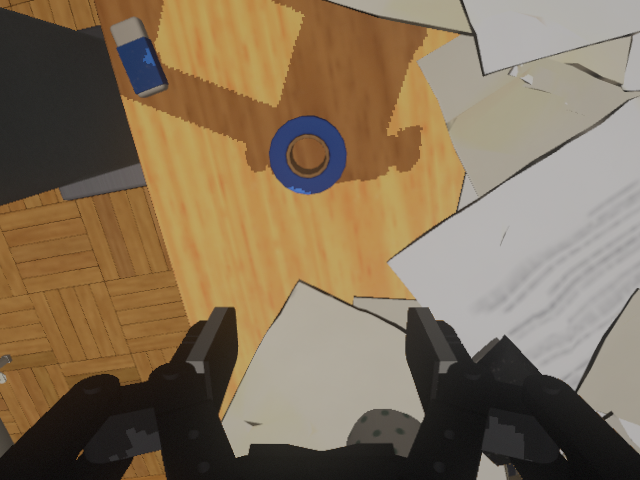

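The roll is centred at (308,155) and both fingertips are visible near (222,310) and (420,310). I'll check how far back the tips sit at this opening.

```bash
python3 - <<'E'
from h import *
d=np.load('w2.npy'); uv,P=cloud('wrist',d,np.array(cam('wrist')['hand_eye']))
m=(uv[:,1]>300)&(abs(P[:,1])<.06)&(P[:,2]<.03)&(P[:,2]>-.06)
for s in(-1,1):
    q=P[m&(P[:,1]*s>0.02)&(abs(P[:,0])<.02)]; print(len(q),np.percentile(q[:,2],[90,98,100]),np.percentile(q[:,0],[1,99]),np.percentile(q[:,1]*s,[0,2,50]))
E
```

```text
8054 [-0.01913667 -0.01064834 -0.00578769] [-0.0099207   0.01418565] [0.02889552 0.03209741 0.03861021]
8237 [-0.01939054 -0.01084038 -0.00512336] [-0.01005656  0.01409854] [0.02805397 0.03129377 0.03815835]
```

{"op": "move_arm", "data": {
  "steps": "-0.5 0.024 -0.005 0 0;-0.5 0.0475 -0.010 0 0;-0.5 0.0475 -0.010 0.04 0;-0.5 0.0475 -0.010 0.08 0;-0.5 0.0475 -0.010 0.12 0;-0.5 0.0475 -0.010 0.14 0;-0.5 0.0475 -0.010 0.16 0;-0.5 0.0475 -0.010 0.172 0;-0.5 0.0475 -0.010 0.181 0;-0.5 0.0475 -0.010 0.181 0;-0.5 0.0475 -0.010 0.181 0"
}}

```text
time: 3.78
eef_pos: [0.4713, -0.1138, 0.0004]
ee_rot: [-2.407, -2.019, 0.0]
force: [0.4, 0.0, -0.3]
opening: 0.064
grasp_force: 0.0
```

```bash
python3 - <<'E'
from h import *
s=r.observe(); A=rot(s['ee_rot']); print(s['eef_pos'],s['force'],A.T@(np.array([.4715,-.1127,0])-s['eef_pos']),np.degrees(np.arctan2(A[1,0],A[0,0])))
E
```

```text
[ 4.71316722e-01 -1.13807230e-01  3.92579772e-04] [ 0.40867522  0.00807397 -0.32952986] [ 1.12219194e-03 -1.21458103e-05  3.92691347e-04] 79.97420712479293
```

{"op": "move_arm", "data": {
  "steps": "0.1 0.001 0 0 0;1 0.001 0 0 0;1 0.001 0 0 0;1 0.001 0 0 0;1 0.001 0 0 0;1 0.001 0 0 0"
}}

```text
time: 4.28
eef_pos: [0.4726, -0.1135, 0.0016]
ee_rot: [2.406, 2.017, 0.002]
force: [-0.5, 1.5, 7.4]
opening: 0.0538
grasp_force: 64.3
```

{"op": "move_arm", "data": {
  "steps": "1 0 0 -0.02 0;1 0 0 -0.06 0;1 0 0 -0.1 0;1 0 0 -0.14 0;1 0 0 -0.18 0;1 0 0 -0.21 0;1 0 0 -0.21 0;1 0 0 -0.21 0"
}}

```text
time: 4.95
eef_pos: [0.4727, -0.1138, 0.2128]
ee_rot: [2.404, 2.015, 0.004]
force: [0.2, -0.5, -0.5]
opening: 0.0533
grasp_force: 63.7
```

{"op": "move_arm", "data": {
  "steps": "1 0.02 0.002 0 0;1 0.055 0.007 0 0;1 0.09 0.011 0 0;1 0.125 0.015 0 0;1 0.16 0.019 0 0;1 0.195 0.023 0 0;1 0.23 0.027 0 0;1 0.265 0.031 0 0;1 0.3 0.036 0 0;1 0.33 0.039 0 0;1 0.35 0.042 0 0;1 0.363 0.043 0 0"
}}

```text
time: 5.95
eef_pos: [0.576, 0.2387, 0.2073]
ee_rot: [-2.404, -2.019, 0.006]
force: [0.4, -0.2, -1.1]
opening: 0.0536
grasp_force: 63.6
```

{"op": "move_arm", "data": {
  "steps": "1 0 0 0.01 0;1 0 0 0.02 0;1 0 0 0.03 0;1 0 0 0.03 0;1 0 0 0.03 0"
}}

```text
time: 6.37
eef_pos: [0.5761, 0.2351, 0.1785]
ee_rot: [-2.408, -2.015, 0.005]
force: [-0.2, -0.4, -0.2]
opening: 0.0537
grasp_force: 63.6
```

```bash
cat > look.py <<'E'
from h import *
import sys
s=r.observe(); A=rot(s['ee_rot']); print(s['time'],s['eef_pos'],s['force'],s['opening'],'bearing',np.degrees(np.arctan2(A[1,0],A[0,0])))
tip=np.array([.5827,.2615,.1389]); print('tipcentre in tool',A.T@(tip-s['eef_pos']))
im,d=vision.grab_frame('wrist'); cv2.imwrite(f'pics/{sys.argv[1]}.png',im); np.save('d.npy',d)
uv,P=cloud('wrist',d,np.array(cam('wrist')['hand_eye']))
c=im[uv[:,1],uv[:,0]].astype(int)
m=(c[:,0]>1.6*c[:,2])&(c[:,0]>c[:,1]+15)&(abs(P[:,1])<.029)&(P[:,2]>-.08)&(P[:,2]<.03)&(abs(P[:,0])<.04)
Q=P[m]; print(len(Q),'min',Q.min(0),'max',Q.max(0))
# RANSAC planes: report normals in tool frame
rng=np.random.default_rng(0)
for k in range(2):
    best=None
    for _ in range(400):
        a,b,e=Q[rng.choice(len(Q),3,False)]; n=np.cross(b-a,e-a); l=np.linalg.norm(n)
        if l<1e-6: continue
        n/=l; i=abs((Q-a)@n)<.0012
        if best is None or i.sum()>best.sum(): best=i
    q=Q[best]; n=np.linalg.svd(q-q.mean(0),full_matrices=False)[2][2]; n*=-np.sign(n[2])
    print('plane',best.sum(),'n',n,'tilt to -x deg',np.degrees(np.arctan2(-n[0],-n[2])),'tilt y',np.degrees(np.arcsin(n[1])),'circle mid',(q.min(0)+q.max(0))/2)
    Q=Q[~best]
    if len(Q)<200: break
E
python3 look.py w3
```

```text
6.3667 [0.57605539 0.23514779 0.17848466] [-0.16052368 -0.38143569 -0.23348662] 0.05367749902679468 bearing 79.84918732109146
tipcentre in tool [0.02717513 0.00201226 0.03953478]
15358 min [-0.02659909 -0.0274153  -0.03031568] max [ 0.02927999  0.02658077 -0.00135059]
plane 12282 n [ 0.00224961  0.00413585 -0.99998892] tilt to -x deg -0.12889456831060905 tilt y 0.23696766743360445 circle mid [ 0.0011989  -0.00042459 -0.02818616]
plane 1587 n [ 0.99018666  0.13919359 -0.01247101] tilt to -x deg -89.27842068433438 tilt y 8.001185560800954 circle mid [ 0.02704426  0.00308632 -0.01552049]
```

{"op": "move_arm", "data": {
  "steps": "1 0.001 0.001 0.01 0;1 0.002 0.002 0.02 0;1 0.002 0.002 0.028 0;1 0.002 0.002 0.03 0;1 0.002 0.002 0.032 0;1 0.002 0.002 0.034 0;1 0.002 0.002 0.036 0;1 0.002 0.002 0.036 0"
}}

```text
time: 7.08
eef_pos: [0.58, 0.2385, 0.1466]
ee_rot: [2.407, 2.018, 0.002]
force: [-4.2, -1.3, 8.9]
opening: 0.0536
grasp_force: 64.7
```

{"op": "move_arm", "data": {
  "steps": "1 0 0 0.001 0;1 0 0 0.002 0;1 0 0 0.003 0;1 0 0 0.004 0;1 0 0 0.005 0;1 0 0 0.006 0;1 0 0 0.006 0;1 0 0 0.006 0"
}}

```text
time: 7.75
eef_pos: [0.5807, 0.2386, 0.1458]
ee_rot: [2.405, 2.018, 0.005]
force: [-16.2, -7.3, 32.7]
opening: 0.0537
grasp_force: 67.8
```

```bash
python3 look.py w4
```

```text
7.75 [0.58070151 0.23860103 0.14580652] [-16.18157087  -7.33126839  32.73467637] 0.05369052288280214 bearing 79.98799841744166
tipcentre in tool [ 0.02288882 -0.00203989  0.00692801]
15923 min [-0.02650281 -0.02744939 -0.03057276] max [ 0.02950441  0.02661009 -0.00109312]
plane 12162 n [-0.01007454  0.00306148 -0.99994456] tilt to -x deg 0.5772408973093135 tilt y 0.1754101120347694 circle mid [ 0.00127304 -0.00043807 -0.0282722 ]
plane 1718 n [ 0.99878879  0.04872126 -0.00686906] tilt to -x deg -89.60596076316918 tilt y 2.7926283509463086 circle mid [ 0.02763026  0.00078132 -0.01547263]
```

{"op": "move_arm", "data": {
  "steps": "1 0 0 -0.006 0;1 -0.002 -0.002 -0.012 0;1 -0.004 -0.003 -0.012 0;1 -0.004 -0.003 -0.006 0;1 -0.004 -0.003 0 0;1 -0.004 -0.003 0.002 0;1 -0.004 -0.003 0.003 0;1 -0.004 -0.003 0.004 0;1 -0.004 -0.003 0.004 0"
}}

```text
time: 8.55
eef_pos: [0.5774, 0.2332, 0.1398]
ee_rot: [2.405, 2.015, 0.002]
force: [-13.4, -10.8, 33.6]
opening: 0.0534
grasp_force: 72.3
```

```bash
python3 look.py w5
```

```text
8.55 [0.57739253 0.23321023 0.13978031] [-13.40762878 -10.84345165  33.55625097] 0.053428233360170795 bearing 79.93534568247644
tipcentre in tool [0.02878339 0.00027871 0.00083318]
17100 min [-0.02800054 -0.02743026 -0.03604841] max [ 0.03061883  0.02658173 -0.00613747]
plane 11113 n [-0.15999678  0.0015243  -0.98711636] tilt to -x deg 9.206720100498835 tilt y 0.08733581430963981 circle mid [-0.00044927 -0.00044107 -0.03030942]
plane 2690 n [ 0.97557093 -0.1439146  -0.1659818 ] tilt to -x deg -80.34426347159629 tilt y -8.274430886290418 circle mid [ 0.02654268 -0.00417945 -0.02122064]
```

Now it pivots, 9° at 33 N. I'll keep pressing while watching the force.

{"op": "move_arm", "data": {
  "steps": "1 0.001 0 0.001 0;1 0.001 0 0.002 0;1 0.002 0 0.003 0;1 0.002 0 0.004 0;1 0.003 0 0.005 0;1 0.003 0 0.006 0;1 0.003 0 0.006 0"
}}

```text
time: 9.18
eef_pos: [0.5799, 0.2342, 0.1354]
ee_rot: [2.402, 2.012, 0.004]
force: [-11.6, -19.9, 37.3]
opening: 0.0537
grasp_force: 76.1
```

```bash
python3 look.py w6
```

```text
9.1833 [0.5798909  0.23417776 0.13540491] [-11.57709095 -19.9265281   37.26699567] 0.05366678149455014 bearing 79.88517644669537
tipcentre in tool [ 0.02737815 -0.00200382 -0.00361012]
17853 min [-0.0293996  -0.02743959 -0.04010746] max [ 0.0309251   0.0265424  -0.00889058]
plane 10000 n [-0.27181052  0.00113607 -0.96235012] tilt to -x deg 15.772042436630526 tilt y 0.06509206819170506 circle mid [-0.00259875 -0.0004486  -0.03165273]
plane 3348 n [ 0.9469885  -0.1378203  -0.29020396] tilt to -x deg -72.96235339354043 tilt y -7.9217361511769715 circle mid [ 0.02514259 -0.0036165  -0.025517  ]
```

{"op": "move_arm", "data": {
  "steps": "1 0 0 0.001 0;1 0 -0.001 0.002 0;1 0 -0.002 0.003 0;1 0 -0.002 0.004 0;1 0 -0.002 0.005 0;1 0 -0.002 0.006 0;1 0 -0.002 0.007 0;1 0 -0.002 0.008 0;1 0 -0.002 0.008 0"
}}

```text
time: 9.98
eef_pos: [0.5801, 0.2344, 0.1272]
ee_rot: [2.401, 2.009, 0.01]
force: [-2.3, -19.3, 33.1]
opening: 0.0538
grasp_force: 79.7
```

```bash
python3 look.py w7
```

```text
9.9833 [0.58006165 0.23437308 0.12721188] [ -2.3435985  -19.31539569  33.06819919] 0.05378842103441707 bearing 79.84028676075887
tipcentre in tool [ 0.02714112 -0.0020418  -0.01177427]
18311 min [-0.03085315 -0.02755481 -0.04687743] max [ 0.03013258  0.02660344 -0.01425801]
plane 7070 n [-0.46819928  0.00263713 -0.88361897] tilt to -x deg 27.917576789469155 tilt y 0.15109684619293806 circle mid [-0.00650996 -0.00047569 -0.03363487]
plane 4637 n [ 0.86492285 -0.17668893 -0.46977599] tilt to -x deg -61.49175380943873 tilt y -10.17695854159445 circle mid [ 0.02167035 -0.00441627 -0.03284058]
```

{"op": "move_arm", "data": {
  "steps": "1 0 0 0.001 0;1 0 0 0.002 0;1 0 0 0.003 0;1 0 0 0.004 0;1 0 0 0.005 0;1 0 0 0.006 0;1 0 0 0.006 0"
}}

```text
time: 10.62
eef_pos: [0.5802, 0.2349, 0.1212]
ee_rot: [2.401, 2.009, 0.011]
force: [-2.2, -17.9, 30.8]
opening: 0.0535
grasp_force: 81.9
```

```bash
python3 look.py w8
```

```text
10.6167 [0.58018388 0.23494727 0.12120419] [ -2.21151727 -17.85148275  30.77684029] 0.053469307552544414 bearing 79.84490026703045
tipcentre in tool [ 0.02655935 -0.00198258 -0.01775359]
17899 min [-0.03096033 -0.02730653 -0.05097356] max [ 0.02881721  0.02663732 -0.01764873]
plane 6073 n [ 0.77829252 -0.06525434 -0.62450191] tilt to -x deg -51.256442803044315 tilt y -3.741456489027888 circle mid [ 0.01838954 -0.00157052 -0.03847604]
plane 3726 n [-6.09317340e-01  6.54623610e-04 -7.92926195e-01] tilt to -x deg 37.54016796745219 tilt y 0.03750717272141195 circle mid [-0.00911498 -0.00043942 -0.03427862]
```

37.5°, which matches the peg. I'll lift off and measure how the roll sits in the gripper.

{"op": "move_arm", "data": {
  "steps": "1 0 0 -0.01 0;1 0 0 -0.03 0;1 -0.01 0 -0.06 0;1 -0.02 0 -0.07 0;1 -0.02 0 -0.07 0;1 -0.02 0 -0.07 0"
}}

```text
time: 11.17
eef_pos: [0.5708, 0.218, 0.1835]
ee_rot: [-2.409, -2.017, -0.0]
force: [0.6, 0.7, -1.4]
opening: 0.0534
grasp_force: 78.1
```

```bash
cat > fit.py <<'E'
from h import *
import sys
from scipy.optimize import least_squares
s=r.observe(); A=rot(s['ee_rot']); p=s['eef_pos']; print(s['time'],p,s['force'],'bearing',np.degrees(np.arctan2(A[1,0],A[0,0])))
im,d=vision.grab_frame('wrist'); cv2.imwrite(f'pics/{sys.argv[1]}.png',im)
uv,P=cloud('wrist',d,np.array(cam('wrist')['hand_eye']))
c=im[uv[:,1],uv[:,0]].astype(int)
m=(c[:,0]>1.6*c[:,2])&(c[:,0]>c[:,1]+15)&(abs(P[:,1])<.029)&(P[:,2]>-.08)&(P[:,2]<.03)&(abs(P[:,0])<.04)
Q=P[m][::5]
def f(a):  # signed distance to tube surface: outer cylinder, top face
    z=np.array([-np.sin(a[3]),a[4],-np.cos(a[3])]); z/=np.linalg.norm(z)
    w=Q-a[:3]; t=w@z; rr=np.linalg.norm(w-np.outer(t,z),axis=1)
    return np.maximum(abs(t)-.015,np.maximum(rr-.028,.013-rr))
res=least_squares(f,[0,0,-.015,float(sys.argv[2]) if len(sys.argv)>2 else .65,0],loss='soft_l1',f_scale=.001)
a=res.x; print('centre tool',a[:3],'tilt deg',np.degrees(a[3]),'ty',np.degrees(a[4]),'rms',np.sqrt(np.mean(f(a)**2)))
zt=np.array([-np.sin(a[3]),a[4],-np.cos(a[3])]); 
o=np.array([.5877,.2901,.1]); z=np.array([-.104,-.588,.802]); z/=np.linalg.norm(z)
C=A@a[:3]+p; t=(C-o)@z; print('world',C,'along',t,'off axis tool',A.T@((C-o)-t*z),'angle',np.degrees(np.arccos(np.clip((A@zt/np.linalg.norm(zt))@z,-1,1))))
for T in (.075,.06,.05,.04,.03,.02,.015): print(T,A.T@(o+T*z-C))
E
python3 fit.py w9
```

```text
11.1667 [0.57080935 0.21802538 0.18348484] [ 0.60998304  0.67924111 -1.40241937] bearing 79.87426531888518
centre tool [-0.00213759 -0.00048233 -0.02114936] tilt deg 37.39405901470117 ty 0.14390646031294818 rms 0.00046455285927338196
world [0.56995797 0.21600339 0.20463393] along 0.12934565436680434 off axis tool [ 0.00118312 -0.00456761 -0.0008864 ] angle 0.7367530617945262
0.075 [0.03126657 0.00451288 0.04448072]
0.06 [0.04022304 0.00449777 0.05651323]
0.05 [0.04619402 0.0044877  0.06453491]
0.04 [0.052165   0.00447763 0.07255659]
0.03 [0.05813598 0.00446756 0.08057826]
0.02 [0.06410696 0.00445749 0.08859994]
0.015 [0.06709245 0.00445246 0.09261078]
```

View pics/w9.png

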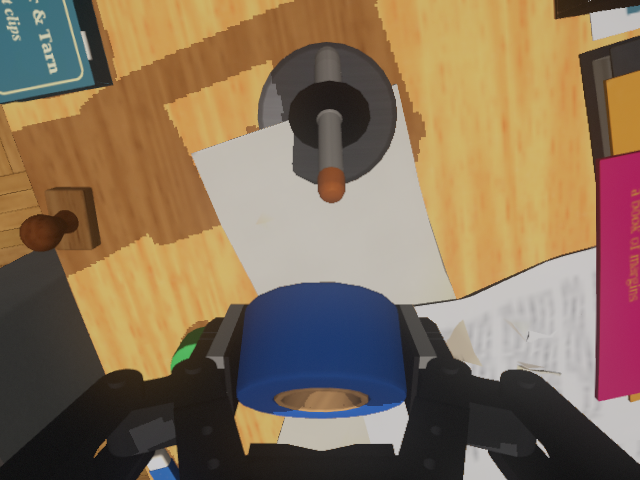

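The view shows the roll held tilted with its hole facing away at (322,400), and the peg tip ahead at (331,185). The fit puts them within 1° and 5 mm of aligned, so I'll thread along the peg axis.

{"op": "move_arm", "data": {
  "steps": "1 -0.001 0.0045 0 0;1 0.006 0.0045 0.011 0;1 0.016 0.0045 0.025 0;1 0.0255 0.0045 0.038 0;1 0.031 0.0045 0.0445 0;1 0.034 0.0045 0.0485 0;1 0.037 0.0045 0.0525 0;1 0.040 0.0045 0.0565 0;1 0.043 0.0045 0.0605 0;1 0.046 0.0045 0.0645 0;1 0.046 0.0045 0.0645 0"
}}

```text
time: 12.13
eef_pos: [0.5831, 0.2634, 0.1192]
ee_rot: [-2.407, -2.018, 0.001]
force: [-1.3, -0.5, -1.8]
opening: 0.0537
grasp_force: 78.1
```

```bash
python3 fit.py w10
```

```text
12.1333 [0.58309148 0.26337405 0.11916014] [-1.27400627 -0.45975166 -1.76754765] bearing 79.94597515492676
centre tool [-0.002157   -0.00045818 -0.02114725] tilt deg 37.39029805342858 ty 0.03877764498028289 rms 0.0004637509616156131
world [0.58227545 0.26133071 0.14030789] along 0.04981330286298988 off axis tool [ 0.00047381 -0.00033135 -0.00035279] angle 0.7155868760690156
0.075 [-0.0155177   0.0003267  -0.01984748]
0.06 [-0.00655828  0.00032947 -0.00781716]
0.05 [-0.00058533  0.00033132  0.00020305]
0.04 [0.00538762 0.00033316 0.00822327]
0.03 [0.01136057 0.00033501 0.01624349]
0.02 [0.01733352 0.00033685 0.0242637 ]
0.015 [0.02032    0.00033777 0.02827381]
```

{"op": "move_arm", "data": {
  "steps": "1 0.003 0 0.004 0;1 0.006 0 0.008 0;1 0.009 0 0.0125 0;1 0.0114 0 0.0162 0;1 0.013 0 0.020 0;1 0.0145 0 0.0243 0;1 0.0153 0 0.0275 0;1 0.0153 0 0.0283 0;1 0.0153 0 0.0283 0"
}}

```text
time: 12.93
eef_pos: [0.5857, 0.278, 0.0909]
ee_rot: [-2.407, -2.018, 0.001]
force: [-0.5, -0.6, -0.9]
opening: 0.0532
grasp_force: 78.1
```

```bash
python3 fit.py w11
```

```text
12.9333 [0.58566561 0.2779866  0.09091108] [-0.53817226 -0.63446312 -0.90885775] bearing 79.93986504458657
centre tool [-0.00216084 -0.00048833 -0.02112818] tilt deg 37.45332980636897 ty 0.12178687662637286 rms 0.0004794158616418797
world [0.5848264  0.27595142 0.11204072] along 0.0182770314845833 off axis tool [-0.00351674 -0.00036145  0.00262122] angle 0.7690533016435972
0.075 [-0.03038035  0.00034142 -0.04810179]
0.06 [-0.0214165   0.00034672 -0.03607476]
0.05 [-0.0154406   0.00035025 -0.02805674]
0.04 [-0.0094647   0.00035378 -0.02003873]
0.03 [-0.00348879  0.00035731 -0.01202071]
0.02 [ 0.00248711  0.00036084 -0.0040027 ]
0.015 [5.47505920e-03 3.62607692e-04 6.31313982e-06]
```

{"op": "move_arm", "data": {
  "steps": "1 0.0006 0 0.0008 0;1 0.0012 0 0.0016 0;1 0.0018 0 0.0024 0;1 0.0024 0 0.0032 0;1 0.003 0 0.004 0;1 0.0033 0 0.0044 0;1 0.0033 0 0.0044 0"
}}

```text
time: 13.57
eef_pos: [0.5866, 0.2805, 0.0886]
ee_rot: [2.407, 2.018, -0.002]
force: [-3.9, -4.9, 7.6]
opening: 0.0534
grasp_force: 79.2
```

```bash
python3 fit.py w12 | head -3
```

```text
13.5667 [0.58657092 0.28046244 0.08856253] [-3.94194902 -4.88947964  7.62354152] bearing 79.95702488897035
centre tool [-0.00218814 -0.00046866 -0.0211467 ] tilt deg 37.481445747249104 ty 0.12414905363845956 rms 0.00046408224797453066
world [0.58573707 0.27842736 0.10971327] along 0.0148594526036962 off axis tool [-0.00295802  0.00010098  0.00221084] angle 0.7172851367709026
```

{"op": "move_arm", "data": {
  "steps": "1 -0.0006 0 0.001 0;1 -0.0012 0 0.0018 0;1 -0.0018 0 0.0022 0;1 -0.002 0 0.0025 0;1 -0.002 0 0.0025 0"
}}

```text
time: 14.03
eef_pos: [0.5873, 0.2794, 0.0878]
ee_rot: [2.406, 2.017, 0.003]
force: [-5.0, -3.7, 15.1]
opening: 0.0536
grasp_force: 79.9
```

```bash
python3 fit.py w13 | head -3
```

```text
14.0333 [0.58732239 0.27935839 0.08780763] [-5.03885993 -3.67253866 15.07821454] bearing 79.94760718381322
centre tool [-0.00217341 -0.0004865  -0.02116318] tilt deg 37.531046644372765 ty 0.10379835826070569 rms 0.00047031644657245005
world [0.58641458 0.27730084 0.10896852] along 0.014854093946081795 off axis tool [-0.00395775  0.00095825  0.002946  ] angle 0.89146350385095
```

{"op": "move_arm", "data": {
  "steps": "-0.35 -0.001 0 0 0;-0.45 -0.001 0 0 0;-0.6 -0.001 0 0 0;-0.8 -0.001 0 0 0;-0.8 -0.001 0 0 0;-0.8 -0.001 0 0 0"
}}

```text
time: 14.58
eef_pos: [0.5858, 0.2784, 0.0842]
ee_rot: [-2.407, -2.018, 0.001]
force: [0.8, -0.3, -0.2]
opening: 0.0769
grasp_force: 0.0
```

```bash
python3 fit.py w14 | head -3
```

```text
14.5833 [0.58584878 0.27839304 0.08418189] [ 0.77037692 -0.25887829 -0.22984003] bearing 79.93963393735393
centre tool [-0.00331867  0.00036911 -0.023156  ] tilt deg 37.986318093566 ty 0.980355718277584 rms 0.0004706567744241948
world [0.58564595 0.27506482 0.10733857] along 0.014941601588568902 off axis tool [-0.00623849  0.00060179  0.00464735] angle 1.633569640096231
```

View pics/w14.png

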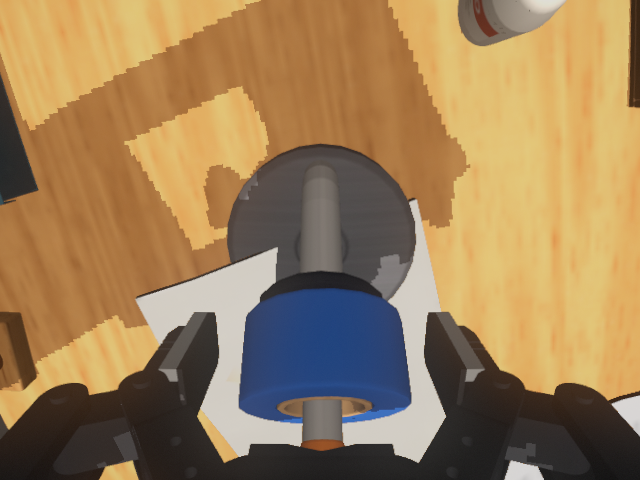

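The roll is seated on the collar around (325,345) with the peg tip showing through its hole at (322,440), and the fingers are clear on both sides. I'll withdraw straight up.

{"op": "move_arm", "data": {
  "steps": "-1 0 0 0 0;-1 0 0 -0.01 0;-1 0 0 -0.03 0;-1 0 0 -0.06 0;-1 0 0 -0.1 0;-1 0 0 -0.14 0;-1 -0.03 0 -0.16 0;-1 -0.06 0 -0.16 0;-1 -0.06 0 -0.16 0;-1 -0.06 0 -0.16 0;-1 -0.06 0 -0.16 0"
}}

```text
time: 15.55
eef_pos: [0.5755, 0.2195, 0.2448]
ee_rot: [-2.408, -2.017, -0.0]
force: [-0.1, 0.3, -0.1]
opening: 0.0856
grasp_force: 0.0
```

```bash
python3 - <<'E'
from h import *
im,d=vision.grab_frame('wrist'); cv2.imwrite('pics/w15.png',im)
E
```

```text
(no output)
```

View pics/w15.png

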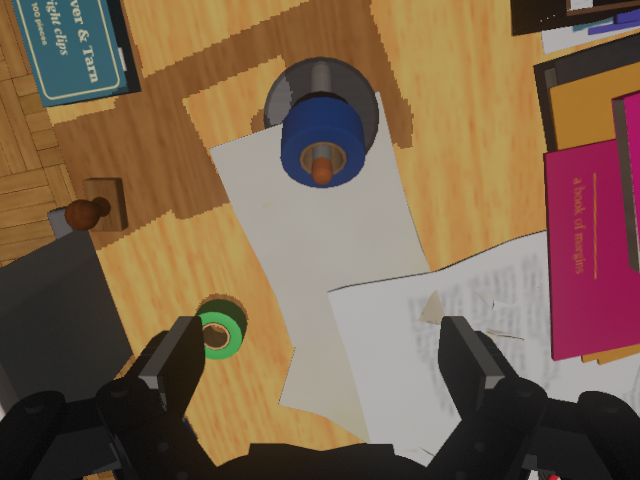

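The blue roll rests on the peg at (322,140) with the tip through its hole at (320,168). The green roll hasn't moved, and the arm is clear.

```bash
python3 -c "
from workcell import job; print(job.finish_job())"
```

```text
the job is handed in; nothing more can be done
None
```

The blue roll is on the peg and flat against the collar; I let go only once it was seated, after about 15 s, and handed the job in with the arm clear (no verdict was returned).

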